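# Find the oil flask in the biscuit tins and stand it on its trivet

## Task

One of the three closed red biscuit tins holds the blue oil flask for the cookie moulds, lying on its side: look under the lids until you find it, take it out and stand it upright, cap up, wholly on the round cork trivet (the easy way is to lay it on the bench first and take it again at a slant). Leave the other two tins with their lids properly on and their contents inside, and leave the mug, the can and the jar where they are; the lid of the flask's own tin may stay lying on the bench.

Things in the scene. Friction and masses are not known exactly. Their poses are not given: they have to be found in the camera images.
- tin_1: one of three identical red rectangular biscuit tins in a row, fixed to the bench: outside 142 (own x) by 114 (own y) by 56 mm high, walls and floor 3 mm thick, long sides roughly along the robot's x. Origin: centre of its underside; z up. Which tin holds the flask differs each time and cannot be seen while the lid is on
- tin_1_rim (a point): centre of the tin's open mouth, level with its rim, 56 mm above the bench; axes as the tin
- tin_2: one of three identical red rectangular biscuit tins in a row, fixed to the bench: outside 142 (own x) by 114 (own y) by 56 mm high, walls and floor 3 mm thick, long sides roughly along the robot's x. Origin: centre of its underside; z up. Which tin holds the flask differs each time and cannot be seen while the lid is on
- tin_2_rim (a point): centre of the tin's open mouth, level with its rim, 56 mm above the bench; axes as the tin
- tin_3: one of three identical red rectangular biscuit tins in a row, fixed to the bench: outside 142 (own x) by 114 (own y) by 56 mm high, walls and floor 3 mm thick, long sides roughly along the robot's x. Origin: centre of its underside; z up. Which tin holds the flask differs each time and cannot be seen while the lid is on
- tin_3_rim (a point): centre of the tin's open mouth, level with its rim, 56 mm above the bench; axes as the tin
- lid_1: one of three like lids, 150 g: red plate 150 (own x) by 122 (y) by 4 mm, under it a lip 8 mm deep (130 by 102 mm) that enters the tin's mouth with 3 mm play all round; on top a central wooden bar handle 70 mm long (x), 16 thick (y), from 4 to 38 mm above the origin. Origin: centre of the plate's underside, on the rim when shut, 8 mm above the bench if laid there; z up
- lid_2: one of three like lids, 150 g: red plate 150 (own x) by 122 (y) by 4 mm, under it a lip 8 mm deep (130 by 102 mm) that enters the tin's mouth with 3 mm play all round; on top a central wooden bar handle 70 mm long (x), 16 thick (y), from 4 to 38 mm above the origin. Origin: centre of the plate's underside, on the rim when shut, 8 mm above the bench if laid there; z up
- lid_3: one of three like lids, 150 g: red plate 150 (own x) by 122 (y) by 4 mm, under it a lip 8 mm deep (130 by 102 mm) that enters the tin's mouth with 3 mm play all round; on top a central wooden bar handle 70 mm long (x), 16 thick (y), from 4 to 38 mm above the origin. Origin: centre of the plate's underside, on the rim when shut, 8 mm above the bench if laid there; z up
- flask: rigid blue square flask with a white band, 0.15 to 0.31 kg, 110 mm long: body 40 by 40 by 84 mm, then a round white cap 28 mm across, 26 long. Lies in a tin, cap roughly to the robot. Own x runs from base to cap (up when standing), z up as it lies at the start. Origin: middle of its length, on the face it lies on (base at x -55 mm, shoulder at +29, cap end at +55, axis at z +20)
- flask_base (a point): centre of the flask's flat 40 by 40 mm base; axes as the flask
- flask_mid (a point): centre of the flask on its long axis, 55 mm from the base; axes as the flask
- trivet: round cork trivet, fixed, 130 mm across and 8 mm thick, flat top without a rim, at the left or right front of the bench. Origin: centre of its underside (top 8 mm above)
- roller: small wooden dough roller 112 mm long, 28 mm across, lying in one of the other tins; origin under its middle. Leave it in its tin
- mould_disc: brass mould disc 80 mm across, 8 mm thick with a small steel stud, lying in another tin; origin under its centre. Leave it in its tin
- mug: bystander: white mug 76 mm across, 85 mm high, loose, stands on the side of the bench where the trivet is not; origin under its centre
- can: bystander: yellow can 66 mm across, 75 mm high, loose, left of the tins; origin under its centre
- jar: bystander: amber jar 66 mm across, 75 mm high, loose, right of the tins; origin under its centre
There are look-alikes about, which are no part of the job. Leave any orange look-alike of the lid_3 alone.

How it is judged:
By the outcome, as a careful person would: the job done as asked, in the order asked, and still so for the second after the job is handed in, with the robot touching nothing.
It also fails if it takes over 72 s, if anything falls off the work surface, if the arm or the gripper's body presses on something with over 40 N, if the wrist force passes 120 N, or if a joint passes its speed limit or range.

## Robot

A 7-joint arm with a two-finger parallel gripper is mounted at the origin on the work surface. World frame = base frame: x ahead of the robot, y to its left, z up, the work surface at z = 0. Lengths are in m, angles in rad, forces in N, time in s.
With the tool pointing down it reaches from about 0.4 to 0.875 m from the base axis. Payload 19.3 kg.
Tool frame: the origin (TCP) lies between the finger pads; the fingertips stand 8 mm ahead of it and the grasp point (between the pads) lies 11 mm behind it (bot.tip_extent is the x of the fingertips in the tool frame, in m); x points along the fingers, y is the direction in which the jaws open and shut, and the axes are right-handed (so a half turn about x gives the same grasp; the last joint's range is limited). The gripper opens to 85 mm and grips with 20 to 120 N. Pads are 22 mm wide; open, the fingers measure 114 mm over their backs; the gripper's body (76 mm by 85 mm) begins 54 mm behind the grasp point. The pads swing forward as they close: fully open they stand 13 mm farther back than shut.
Start: joints at [-1.284, 0.521, -0.036, 1.599, 0.021, 1.021, -0.113], TCP at [0.218, 0.586, 0.218] pointing down, gripper open.
Joint ranges: [-2.91, 2.91], [-0.3, 2.13], [-1.5, 1.42], [0.17, 2.43], [-1.26, 4.41], [0.16, 1.93], [-2.52, 2.52]. Speed limits (rad/s): [1.89, 1.89, 2.39, 2.39, 3.01, 3.01, 3.01].

## Interface

Orientations are given as [roll, pitch, yaw] about the fixed x, y, z axes, in that order (R = Rz(yaw) Ry(pitch) Rx(roll)).
In Python, from workcell import telemetry, grab_frame, job, cut_out, pinpoint, bot gives the robot as it stands.
- The arm moves only by the tool send_rows, never from a script. Its argument "rows" is a list of rows, each an object of numbers: "dx", "dy", "dz": the shift along the tool's x, y, z in cm; "rx", "ry", "rz": the turn, a rotation vector about the tool's x, y, z in units of 10 degrees (1.0 is 10 degrees); "fingers": the closure, from -1 (fully open) to 1 (shut). In form: [{"dx": .., "dy": .., "dz": .., "rx": .., "ry": .., "rz": .., "fingers": ..}, ...]. A call has exactly 8 rows; each row is the pose to reach, as a shift and turn from the pose commanded when the call began, along the tool's axes at that moment; what a row does not reach only later rows make up. A row lasts 1/8 s, in which the tool goes at most 62.5 mm and 10.7 degrees, less where a joint would pass 70% of its speed; a pose out of reach is approached as far as the arm can. A call with a gripper value outside its range is refused whole. The fingers move at their own pace and stop on an object; "squeeze" is the grip in N (left out, the last holds). Time passes only in rows, so rows that repeat a pose let the fingers close, or fill a call up. It gives the time, the measured TCP pose, the force and the opening at its end, in the units of the state.
- telemetry.observe(): the state, without advancing time (a new reading comes with each control period).
- grab_frame(name): name is "side" or "top" or "wrist"; returns a dict with "pixels" (420x560x3 uint8, blue, green, red), "fx", "fy", "cx", "cy" (pixels), "R" (3x3) and "t" (3): a world point X has camera coordinates R X + t. Camera axes: x right, y down, z forward; pixel columns grow to the right and rows downward; lengths in m; the calibration is good to about 2 mm. A picture is of the moment at which its call begins. There is no depth.
- job.job_done(): hands the job in, once; it reports no verdict.
Trained networks look in a picture, given as the dict that the camera call returned (one of the last four; its "shot" number tells which), for a name from the list of things; names that differ only in an ending like _2 or _b are one class to them, and where a whole thing is asked for, a point or a joint stands for the part that bears it (a point fixed in the world has none). Each returns a list of dicts, best first, with "conf" (0 to 1); they miss things now and then, are a little off and sometimes report something else, mostly with a low value. They report only what shows in the picture. A call takes as long as a camera call. They do not tell look-alikes from the thing itself.
- cut_out(picture, label): "pixels" (420x560 bool, what is visible of it) and "centre" ([column, row] in pixels, amid what is visible of it).
- pinpoint(picture, label): "centre" ([column, row] in pixels: a listed point, or the origin of a listed thing).
The state is a dict: "clock": time; "qpos": joint angles; "qd": joint speeds; "joint_efforts": joint torques, N m; "position": TCP position; "tool_rot": TCP orientation; "force": force on the tool from outside, world axes, zero at the start; "moment": the same for the moment, N m; "grip_width": finger opening in m.
Only numpy, scipy, OpenCV 4.12 (cv2) and the standard library are available. Lean on these libraries where they do the work, as an engineer would, in place of code of your own. Each camera call takes 0.05 s, during which the arm holds its last target.

## Working session

There is one attempt and no reset: what is moved stays moved. The work goes in short steps, Python scripts to look and compute and a tool call to move; the robot and the scene stay as the last step left them, time stands still between calls to the robot, and variables do not carry over. Pictures are saved under pics/ and viewed, and the job is handed in when it is done.

Besides the shell and the picture viewer there is one more tool, called after "Call:" as a command line: name --argument value ..., lists and objects as JSON in quotes. send_rows: Moves the arm, as the interface text tells. Its arguments: {"type":"object","properties":{"rows":{"type":"array","items":{"type":"object","properties":{"dx":{"type":"number"},"dy":{"type":"number"},"dz":{"type":"number"},"rx":{"type":"number"},"ry":{"type":"number"},"rz":{"type":"number"},"fingers":{"type":"number"}}}},"squeeze":{"type":"number"}},"required":["rows"]}

```bash
ls; mkdir -p pics
python3 - <<'E'
from workcell import telemetry, grab_frame, job, cut_out, pinpoint, bot
import cv2
print(telemetry.observe()); print(bot.tip_extent, [a for a in dir(bot) if a[0]!='_'])
for n in ['top','side']:
    f=grab_frame(n); cv2.imwrite(f'pics/{n}0.png',f['pixels'])
    print(n,f['fx'],f['cx'],f['cy'],f['R'],f['t'])
    for l in ['tin_1','tin_1_rim','lid_1','trivet','mug','can','jar']:
        print(l,[(round(d['conf'],2),[round(float(x),1) for x in d['centre']]) for d in pinpoint(f,l)])
E
```

```text
pics
{'clock': 0.0, 'qpos': array([-1.28419461,  0.52202687, -0.0363089 ,  1.5999626 ,  0.02119558,
        1.02109833, -0.11279699]), 'qd': array([-1.09152417e-03,  4.32501421e-05, -9.96158667e-05, -1.17012866e-03,
       -5.05647793e-04,  5.40131876e-04,  6.24031284e-04]), 'joint_efforts': array([-2.96123471e-03, -9.27084374e+01,  1.97891928e+00, -3.69932234e+01,
        1.77733734e-02,  8.18732340e-03, -3.66649840e-05]), 'position': array([0.21822679, 0.58531036, 0.21733419]), 'tool_rot': array([-1.49545833,  1.56968598, -1.85228619]), 'force': array([-0.33700102, -0.43194524,  0.09836621]), 'moment': array([ 0.10578791,  0.01303539, -0.05637529]), 'grip_width': 0.0854969646163161}
0.008 ['IKError', 'tip_extent']
top 452.38930046329216 282.7749302973111 206.62859649689534 [[ 0.02460358 -0.99964323 -0.01039637]
 [-0.9947085  -0.02344183 -0.10002738]
 [ 0.09974798  0.01280239 -0.99493037]] [-0.01327539  0.46630377  1.03622542]
tin_1 []
tin_1_rim []
lid_1 [(0.93, [366.0, 134.6]), (0.7, [191.3, 136.6]), (0.64, [402.3, 321.2]), (0.6, [279.3, 128.7])]
trivet [(0.63, [127.9, 219.5])]
mug [(0.84, [433.2, 221.4])]
can [(0.88, [132.7, 140.4]), (0.69, [432.3, 159.3])]
jar [(0.88, [434.4, 159.9])]
side 515.5251144772509 282.0385049114214 214.6847675827216 [[-0.99224348 -0.12424629 -0.00396624]
 [-0.06923189  0.57883004 -0.81250399]
 [ 0.10324639 -0.8059272  -0.58294214]] [0.47823036 0.08525964 1.3735168 ]
tin_1 [(0.74, [213.1, 282.8]), (0.74, [244.7, 190.8]), (0.65, [223.5, 228.5])]
tin_1_rim [(0.32, [308.5, 164.6])]
lid_1 [(0.86, [220.8, 214.5]), (0.63, [245.0, 174.4])]
trivet [(0.95, [287.4, 336.0])]
mug [(0.83, [306.7, 166.3])]
can [(0.57, [201.8, 326.0])]
jar [(0.94, [264.4, 164.8])]
```

View pics/top0.png

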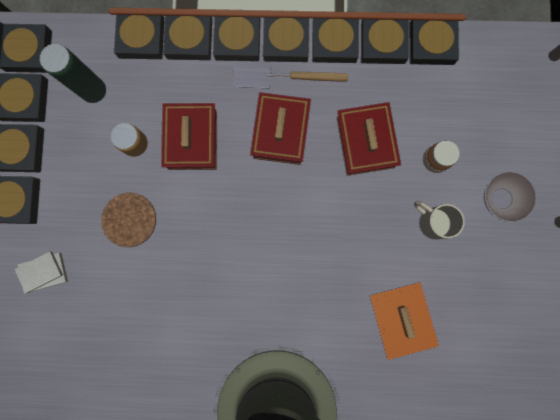

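View pics/side0.png

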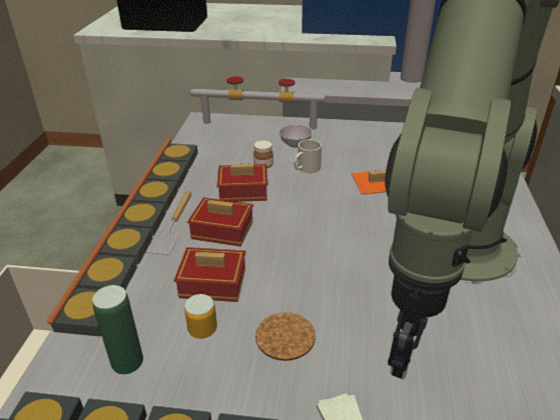

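```bash
cat > h.py <<'E'
import numpy as np, cv2
from scipy.spatial.transform import Rotation as Rot
from workcell import telemetry, grab_frame, job, cut_out, pinpoint, bot
def ray(f,px,z):
    d=np.array([(px[0]-f['cx'])/f['fx'],(px[1]-f['cy'])/f['fy'],1.])
    R=np.array(f['R']);C=-R.T@np.array(f['t']);w=R.T@d
    return C+w*(z-C[2])/w[2]
def proj(f,X):
    p=np.array(f['R'])@np.array(X,float)+np.array(f['t'])
    return np.array([f['fx']*p[0]/p[2]+f['cx'],f['fy']*p[1]/p[2]+f['cy']])
def rr(f,mask,z):
    c=max(cv2.findContours(mask.astype(np.uint8),cv2.RETR_EXTERNAL,cv2.CHAIN_APPROX_NONE)[0],key=cv2.contourArea)
    P=np.array([ray(f,p[0],z)[:2] for p in c])
    (cx,cy),(w,h),a=cv2.minAreaRect((P*1000).astype(np.float32))
    if w<h: w,h,a=h,w,a+90
    return cx/1000,cy/1000,w,h,(a+90)%180-90
def pose():
    o=telemetry.observe()
    return o, Rot.from_euler('xyz',o['tool_rot']).as_matrix()
def plan(target,Rt,cur=None):
    """print shift cm in tool axes, rotvec in 10deg units from the current pose"""
    o,R=pose()
    p=o['position'] if cur is None else np.array(cur)
    d=R.T@(np.array(target)-p)*100
    rv=np.degrees(Rot.from_matrix(R.T@Rt).as_rotvec())/10
    print('shift',d.round(2),'rot',rv.round(2)); return d,rv
def down(yaw,tilt=0.):
    """jaw axis y of tool at angle yaw in world (tool x down); tilt"""
    x=np.array([0,0,-1.]);y=np.array([np.cos(yaw),np.sin(yaw),0]);z=np.cross(x,y)
    return np.stack([x,y,z],1)
E
python3 - <<'E'
from h import *
f=grab_frame('top')
hsv=cv2.cvtColor(f['pixels'],cv2.COLOR_BGR2HSV)
for p in [(191,136),(279,128),(366,134),(404,321)]:
    print('--',p,hsv[p[1]-6,p[0]-8:p[0]+9:2].tolist())
for d in cut_out(f,'lid_1'):
    m=d['pixels'];z=.058
    print('lid',round(d['conf'],2),d['centre'],m.sum(),np.round(rr(f,m,z),3))
for d in cut_out(f,'trivet')[:2]: print('trivet',d['conf'],d['centre'],np.round(rr(f,d['pixels'],.008),3))
for l,c in [('mug',(433.2,221.4)),('can',(132.7,140.4)),('jar',(434.4,159.9))]: print(l,ray(f,c,0).round(3))
E
```

```text
-- (191, 136) [[17, 97, 132], [17, 96, 125], [15, 104, 120], [11, 96, 56], [3, 147, 78], [0, 171, 97], [0, 171, 97], [0, 171, 97], [0, 168, 97]]
-- (279, 128) [[0, 167, 99], [0, 170, 99], [0, 167, 98], [14, 111, 117], [17, 95, 134], [17, 94, 122], [16, 108, 113], [1, 161, 90], [0, 169, 98]]
-- (366, 134) [[0, 172, 98], [0, 174, 97], [0, 174, 98], [4, 150, 75], [14, 110, 65], [16, 103, 126], [17, 97, 132], [17, 95, 121], [9, 133, 94]]
-- (404, 321) [[12, 172, 160], [12, 173, 155], [13, 131, 78], [15, 113, 111], [17, 95, 131], [17, 94, 128], [16, 102, 120], [12, 168, 147], [12, 175, 160]]
lid 0.91 [404.8, 318.6] 3552 [  0.218  -0.275 144.279 117.892  16.231]
lid 0.89 [191.0, 136.1] 3370 [  0.626   0.221 148.554 122.589   1.296]
lid 0.68 [278.9, 125.5] 3330 [ 6.49000e-01  8.00000e-03  1.52278e+02  1.23621e+02 -6.41100e+00]
lid 0.66 [365.5, 136.5] 3466 [  0.629  -0.196 151.398 124.712  10.207]
lid 0.56 [210.9, 167.8] 269 [  0.555   0.197 126.856  57.636 -59.623]
trivet 0.71 [127.0, 220.6] [  0.429   0.365 129.376 126.314 -88.598]
mug [ 0.442 -0.36   0.   ]
can [0.622 0.368 0.   ]
jar [ 0.591 -0.364  0.   ]
```

Run:
```python
from h import *
f=grab_frame('top')
hsv=cv2.cvtColor(f['pixels'],cv2.COLOR_BGR2HSV)
m=((hsv[...,0]>=13)&(hsv[...,0]<=20)&(hsv[...,1]>85)&(hsv[...,1]<120)&(hsv[...,2]>106)).astype(np.uint8)
for (c,r) in [(185,132),(280,124),(370,134)]:
    mm=np.zeros_like(m);mm[r-25:r+25,c-15:c+15]=m[r-25:r+25,c-15:c+15]
    print(np.round(rr(f,mm,.094),3))
o,R=pose();print(R.round(3))
g=grab_frame('wrist');cv2.imwrite('pics/w0.png',g['pixels']);C=-np.array(g['R']).T@g['t'];print(C,np.array(g['R'])[2], R.T@(C-o['position']))
```

```text
[ 0.625  0.221 66.283 13.36   2.626]
[ 6.4800e-01  8.0000e-03  6.7302e+01  1.3580e+01 -6.4610e+00]
[ 0.627 -0.195 67.47  13.917 10.35 ]
[[-0.     0.349  0.937]
 [ 0.     0.937 -0.349]
 [-1.     0.    -0.   ]]
[0.13909268 0.61523852 0.37379709] [ 0.30620339 -0.11424346 -0.94508619] [-1.55885309e-01  5.74257544e-05 -8.45541942e-02]
```

View pics/w0.png

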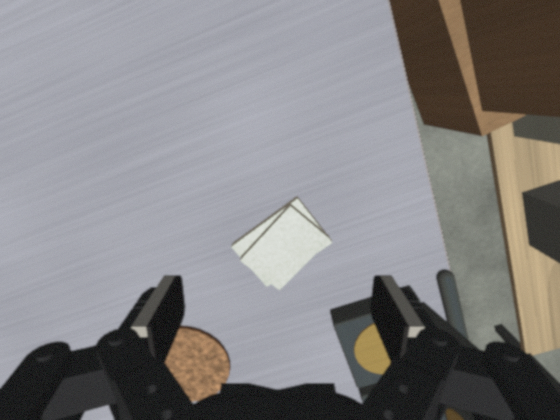

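Run:
```python
from h import *
plan([.6255,.221,.17],down(np.radians(92)))
```

```text
shift [  4.79 -19.94  50.89] rot [-2.24  0.   -0.  ]
```

Call:
send_rows --rows '[{"dx": 4.8,"dy": -19.9,"dz": 50.9,"rx": -2.24,"fingers": 0},{"dx": 4.8,"dy": -19.9,"dz": 50.9,"rx": -2.24,"fingers": 0},{"dx": 4.8,"dy": -19.9,"dz": 50.9,"rx": -2.24,"fingers": 0},{"dx": 4.8,"dy": -19.9,"dz": 50.9,"rx": -2.24,"fingers": 0},{"dx": 4.8,"dy": -19.9,"dz": 50.9,"rx": -2.24,"fingers": 0},{"dx": 4.8,"dy": -19.9,"dz": 50.9,"rx": -2.24,"fingers": 0},{"dx": 4.8,"dy": -19.9,"dz": 50.9,"rx": -2.24,"fingers": 0},{"dx": 4.8,"dy": -19.9,"dz": 50.9,"rx": -2.24,"fingers": 0}]'

```text
invalid input at $.rows[0]: expected keys dx, dy, dz, rx, ry, rz, fingers
```

Run:
```python
from h import *
o,R=pose();print(o['position'],o['qpos'].round(3),o['qd'].round(2),o['grip_width'],o['clock']);print(R.round(3))
plan([.6255,.221,.077],down(np.radians(92)))
```

```text
[0.21831969 0.58562931 0.2179122 ] [-1.284  0.521 -0.036  1.599  0.021  1.021 -0.113] [-0. -0.  0. -0. -0. -0. -0.] 0.0853885425030213 1.05
[[ 0.     0.349  0.937]
 [ 0.     0.937 -0.349]
 [-1.     0.     0.   ]]
shift [ 14.09 -19.95  50.89] rot [-2.24  0.   -0.  ]
```

Call:
send_rows --rows '[{"dx": 4.8,"dy": -19.9,"dz": 50.9,"rx": -2.24,"ry": 0,"rz": 0,"fingers": 0},{"dx": 4.8,"dy": -19.9,"dz": 50.9,"rx": -2.24,"ry": 0,"rz": 0,"fingers": 0},{"dx": 4.8,"dy": -19.9,"dz": 50.9,"rx": -2.24,"ry": 0,"rz": 0,"fingers": 0},{"dx": 4.8,"dy": -19.9,"dz": 50.9,"rx": -2.24,"ry": 0,"rz": 0,"fingers": 0},{"dx": 4.8,"dy": -19.9,"dz": 50.9,"rx": -2.24,"ry": 0,"rz": 0,"fingers": 0},{"dx": 4.8,"dy": -19.9,"dz": 50.9,"rx": -2.24,"ry": 0,"rz": 0,"fingers": 0},{"dx": 4.8,"dy": -19.9,"dz": 50.9,"rx": -2.24,"ry": 0,"rz": 0,"fingers": 0},{"dx": 4.8,"dy": -19.9,"dz": 50.9,"rx": -2.24,"ry": 0,"rz": 0,"fingers": 0}]'

```text
clock: 2.05
position: [0.5902, 0.253, 0.1743]
tool_rot: [0.71, 1.57, 0.744]
force: [1.0, 0.2, 0.3]
grip_width: 0.0428
```

Run:
```python
from h import *
o,R=pose();print(o['position'],o['qpos'].round(3),o['qd'].round(2),o['grip_width'],o['clock']);print(R.round(3))
plan([.6255,.221,.077],down(np.radians(92)))
```

```text
[0.59023224 0.25296026 0.1742576 ] [-0.46   0.594 -0.056  1.593  0.038  0.956  1.076] [ 0.7   0.34  0.06 -0.51 -0.03  0.15  0.78] 0.04284951655961118 2.05
[[ 0.    -0.034  0.999]
 [ 0.     0.999  0.034]
 [-1.     0.     0.   ]]
shift [ 9.73 -3.32  3.41] rot [-0.  0. -0.]
```

Call:
send_rows --rows '[{"dx": 0,"dy": -3.3,"dz": 3.4,"rx": 0,"ry": 0,"rz": 0,"fingers": 0},{"dx": 1,"dy": -3.3,"dz": 3.4,"rx": 0,"ry": 0,"rz": 0,"fingers": 0},{"dx": 4,"dy": -3.3,"dz": 3.4,"rx": 0,"ry": 0,"rz": 0,"fingers": 0},{"dx": 7,"dy": -3.3,"dz": 3.4,"rx": 0,"ry": 0,"rz": 0,"fingers": 0},{"dx": 9,"dy": -3.3,"dz": 3.4,"rx": 0,"ry": 0,"rz": 0,"fingers": 0},{"dx": 9.7,"dy": -3.3,"dz": 3.4,"rx": 0,"ry": 0,"rz": 0,"fingers": 0},{"dx": 9.7,"dy": -3.3,"dz": 3.4,"rx": 0,"ry": 0,"rz": 0,"fingers": 0},{"dx": 9.7,"dy": -3.3,"dz": 3.4,"rx": 0,"ry": 0,"rz": 0,"fingers": 0.1}]' --squeeze 50

```text
clock: 3.05
position: [0.6244, 0.2228, 0.0783]
tool_rot: [0.365, 1.569, 0.4]
force: [0.8, 0.1, 0.2]
grip_width: 0.0384
```

Run:
```python
from h import *
o,R=pose();print(o['position'],o['qd'].round(2),o['grip_width'],o['clock'],o['force'])
g=grab_frame('wrist');cv2.imwrite('pics/w1.png',g['pixels'])
g=grab_frame('side');cv2.imwrite('pics/s1.png',g['pixels'])
```

```text
[0.62442162 0.22283361 0.07828379] [ 0. -0.  0.  0.  0. -0. -0.] 0.03842157783928659 3.05 [0.75962142 0.09043925 0.17198079]
```

View pics/w1.png

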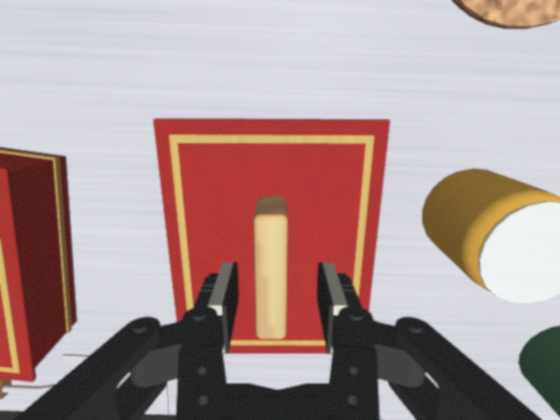

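View pics/s1.png

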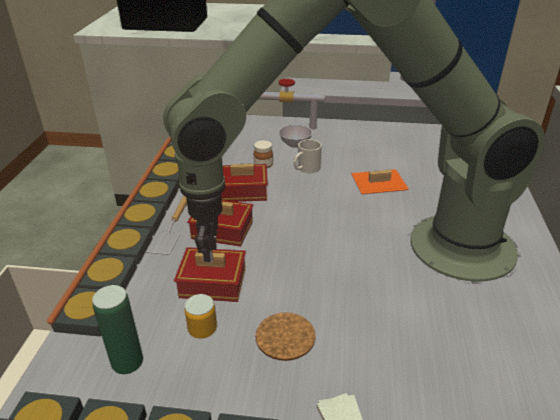

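Call:
send_rows --rows '[{"dx": 0,"dy": -0.15,"dz": 0,"rx": 0,"ry": 0,"rz": 0,"fingers": 1},{"dx": 0,"dy": -0.15,"dz": 0,"rx": 0,"ry": 0,"rz": 0,"fingers": 1},{"dx": 0,"dy": -0.15,"dz": 0,"rx": 0,"ry": 0,"rz": 0,"fingers": 1},{"dx": -2,"dy": -0.15,"dz": 0,"rx": 0,"ry": 0,"rz": 0,"fingers": 1},{"dx": -5,"dy": -0.15,"dz": 0,"rx": 0,"ry": 0,"rz": 0,"fingers": 1},{"dx": -9,"dy": -0.15,"dz": -3,"rx": 0,"ry": 0,"rz": 0,"fingers": 1},{"dx": -13,"dy": -0.15,"dz": -7,"rx": 0,"ry": 0,"rz": 0,"fingers": 1},{"dx": -14,"dy": -0.15,"dz": -11,"rx": 0,"ry": 0,"rz": 0,"fingers": 1}]' --squeeze 50

```text
clock: 4.15
position: [0.5138, 0.2176, 0.2208]
tool_rot: [0.447, 1.566, 0.481]
force: [-0.1, 1.5, -2.2]
grip_width: 0.0136
```

Run:
```python
from h import *
o,R=pose();print(o['position'],o['qd'].round(2),o['grip_width'],o['clock'],o['force'])
g=grab_frame('side');cv2.imwrite('pics/s2.png',g['pixels'])
```

```text
[0.51379546 0.21764651 0.22078917] [-0.19 -0.53 -0.06  0.73 -0.01 -0.16 -0.26] 0.013636381195712232 4.15 [-0.05835948  1.47721482 -2.23215261]
```

View pics/s2.png

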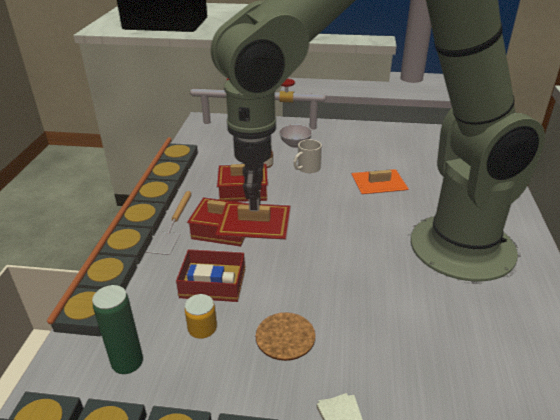

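Run:
```python
from h import *
plan([.46,-.05,.10],down(np.radians(92)))
plan([.46,-.05,.031],down(np.radians(92)))
```

```text
shift [ 12.05 -26.61  -5.91] rot [ 0.    0.01 -0.01]
shift [ 18.95 -26.62  -5.92] rot [ 0.    0.01 -0.01]
```

Call:
send_rows --rows '[{"dx": 0,"dy": -5,"dz": -2,"rx": 0,"ry": 0,"rz": 0,"fingers": 1},{"dx": 2,"dy": -11,"dz": -3,"rx": 0,"ry": 0,"rz": 0,"fingers": 1},{"dx": 6,"dy": -17,"dz": -4,"rx": 0,"ry": 0,"rz": 0,"fingers": 1},{"dx": 10,"dy": -22,"dz": -5.9,"rx": 0,"ry": 0,"rz": 0,"fingers": 1},{"dx": 13,"dy": -25.5,"dz": -5.9,"rx": 0,"ry": 0,"rz": 0,"fingers": 1},{"dx": 15.5,"dy": -26.6,"dz": -5.9,"rx": 0,"ry": 0,"rz": 0,"fingers": 1},{"dx": 17.5,"dy": -26.6,"dz": -5.9,"rx": 0,"ry": 0,"rz": 0,"fingers": 1},{"dx": 18.3,"dy": -26.6,"dz": -5.9,"rx": 0,"ry": 0,"rz": 0,"fingers": 1}]'

```text
clock: 5.2
position: [0.4643, -0.0506, 0.0342]
tool_rot: [2.868, 1.571, 2.902]
force: [0.2, 1.0, -1.1]
grip_width: 0.0134
```

Run:
```python
from h import *
o,R=pose();print(o['position'],o['qd'].round(2),o['grip_width'],o['clock'],o['force'])
f=grab_frame('top');cv2.imwrite('pics/t3.png',f['pixels'])
for d in cut_out(f,'flask')[:2]: print(d['conf'],d['centre'],np.round(rr(f,d['pixels'],.043),3))
for l in ['flask','flask_base','flask_mid']:
    print(l,[(round(d['conf'],2),np.round(d['centre'],1)) for d in pinpoint(f,l)][:2])
```

```text
[ 0.4642613  -0.05063505  0.03416468] [-0.01  0.11  0.    0.02  0.01 -0.14 -0.01] 0.013382993080433551 5.2 [ 0.2363293   0.95392682 -1.05016103]
0.73 [191.0, 134.9] [  0.626   0.219 115.317  46.928   2.46 ]
0.29 [341.8, 146.9] [ 0.625 -0.133 45.985  5.359  9.971]
flask [(0.67, array([190.4, 142.2]))]
flask_base [(0.82, array([187.9, 116.1]))]
flask_mid [(0.86, array([190.9, 139.8])), (0.24, array([192.8, 142. ]))]
```

View pics/t3.png

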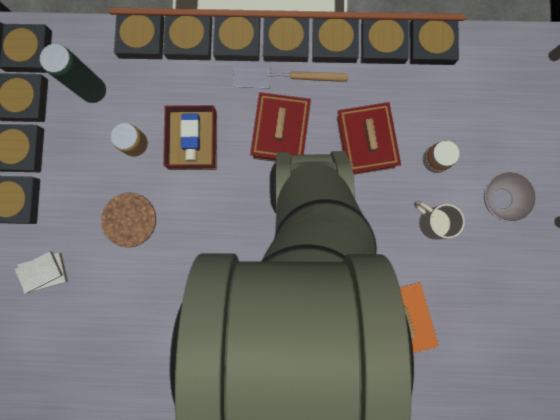

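Run:
```python
from h import *
f=grab_frame('top')
print(ray(f,(190.9,139.8),.023),ray(f,(187.9,116.1),.023))
c=f['pixels'][105:172,160:220]
b=(c[...,0].astype(int)-c[...,2]>40)
ys,xs=np.nonzero(b);print('blue rows',ys.min()+105,ys.max()+105,'cols',xs.min()+160,xs.max()+160)
m=np.zeros((420,560),np.uint8);m[105:172,160:220]=b
m=cv2.morphologyEx(m,cv2.MORPH_CLOSE,np.ones((21,3),np.uint8))
print(np.round(rr(f,m,.043),3))
cv2.imwrite('pics/c3.png',cv2.resize(c,None,fx=8,fy=8,interpolation=cv2.INTER_CUBIC))
```

```text
[0.6213833  0.22081221 0.023     ] [0.67911918 0.23062004 0.023     ]
blue rows 114 148 cols 181 198
[ 0.638  0.221 81.763 38.235  0.555]
```

View pics/c3.png

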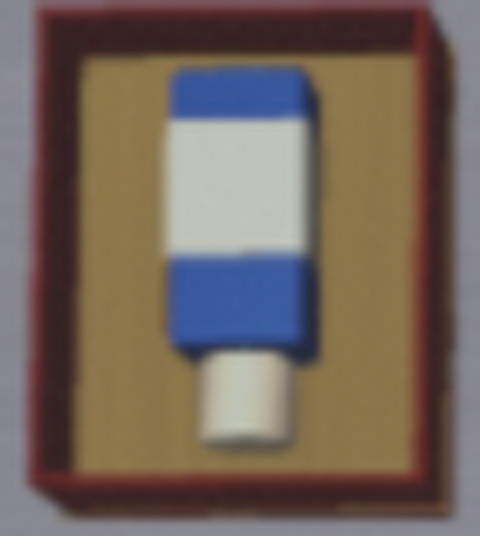

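Call:
send_rows --rows '[{"dx": 0.2,"dy": 0,"dz": 0,"rx": 0,"ry": 0,"rz": 0,"fingers": 1},{"dx": 0.3,"dy": 0,"dz": 0,"rx": 0,"ry": 0,"rz": 0,"fingers": 1},{"dx": 0.3,"dy": 0,"dz": 0,"rx": 0,"ry": 0,"rz": 0,"fingers": -0.3},{"dx": 0.3,"dy": 0,"dz": 0,"rx": 0,"ry": 0,"rz": 0,"fingers": -0.3},{"dx": -2,"dy": 0,"dz": 0,"rx": 0,"ry": 0,"rz": 0,"fingers": -0.5},{"dx": -6,"dy": 0,"dz": 0,"rx": 0,"ry": 0,"rz": 0,"fingers": -0.5},{"dx": -11,"dy": 4,"dz": 2,"rx": 0,"ry": 0,"rz": 0,"fingers": -0.5},{"dx": -13,"dy": 9,"dz": 5,"rx": 0,"ry": 0,"rz": 0,"fingers": -0.5}]'

```text
clock: 6.5
position: [0.5106, 0.0386, 0.1659]
tool_rot: [-0.038, 1.568, -0.006]
force: [0.8, -0.4, -0.2]
grip_width: 0.0642
```

Run:
```python
from h import *
plan([.634,.221,.13],down(np.radians(90.6)))
plan([.634,.221,.019],down(np.radians(90.6)))
```

```text
shift [ 3.62 17.85 12.89] rot [0.12 0.02 0.  ]
shift [14.72 17.85 12.86] rot [0.12 0.02 0.  ]
```

Call:
send_rows --rows '[{"dx": 0,"dy": 4.5,"dz": 3,"rx": 0.12,"ry": 0,"rz": 0,"fingers": -0.5},{"dx": 0,"dy": 9,"dz": 6,"rx": 0.12,"ry": 0,"rz": 0,"fingers": -0.5},{"dx": 0,"dy": 13.5,"dz": 9,"rx": 0.12,"ry": 0,"rz": 0,"fingers": -0.5},{"dx": 2,"dy": 17,"dz": 12,"rx": 0.12,"ry": 0,"rz": 0,"fingers": -0.5},{"dx": 3.6,"dy": 17.8,"dz": 12.9,"rx": 0.12,"ry": 0,"rz": 0,"fingers": -0.5},{"dx": 3.6,"dy": 17.8,"dz": 12.9,"rx": 0.12,"ry": 0,"rz": 0,"fingers": -0.5},{"dx": 3.6,"dy": 17.8,"dz": 12.9,"rx": 0.12,"ry": 0,"rz": 0,"fingers": -0.5},{"dx": 3.6,"dy": 17.8,"dz": 12.9,"rx": 0.12,"ry": 0,"rz": 0,"fingers": -0.5}]'

```text
clock: 7.5
position: [0.6326, 0.2199, 0.1282]
tool_rot: [0.151, 1.57, 0.163]
force: [-0.2, 0.7, -0.2]
grip_width: 0.0639
```

Run:
```python
from h import *
o,R=pose();print(o['position'],o['qpos'].round(3),o['qd'].round(2),o['grip_width'],o['clock'],o['force'])
plan([.634,.221,.019],down(np.radians(90.6)))
f=grab_frame('wrist');cv2.imwrite('pics/w4.png',f['pixels'])
for l in ['flask','flask_base','flask_mid']:
    for d in pinpoint(f,l)[:1]: print(l,round(d['conf'],2),np.round(d['centre'],1),ray(f,d['centre'],.003 if l=='flask' else .023).round(4))
hsv=cv2.cvtColor(f['pixels'],cv2.COLOR_BGR2HSV)
for z,n in [(.043,'body')]:
    b=(f['pixels'][...,0].astype(int)-f['pixels'][...,2]>60).astype(np.uint8)
    b=cv2.morphologyEx(b,cv2.MORPH_CLOSE,np.ones((81,5),np.uint8));print(np.round(rr(f,b,.043),3))
    f2=f
    print('tool proj',proj(f,o['position']))
```

```text
[0.63264    0.21988691 0.12824514] [-0.41   0.687 -0.02   1.549  0.017  0.904  1.146] [-0.  0. -0. -0. -0. -0. -0.] 0.0639484462026058 7.5 [-0.18191564  0.74952602 -0.16192135]
shift [10.92  0.11  0.13] rot [ 0.01  0.01 -0.  ]
flask 0.56 [274.  191.7] [0.6289 0.2171 0.003 ]
flask_base 0.61 [278.7 258.2] [0.6841 0.2218 0.023 ]
flask_mid 0.6 [275.9 191.9] [0.6233 0.2188 0.023 ]
[ 0.639  0.221 85.679 38.146  2.102]
tool proj [277.1698723  263.98866116]
```

View pics/w4.png

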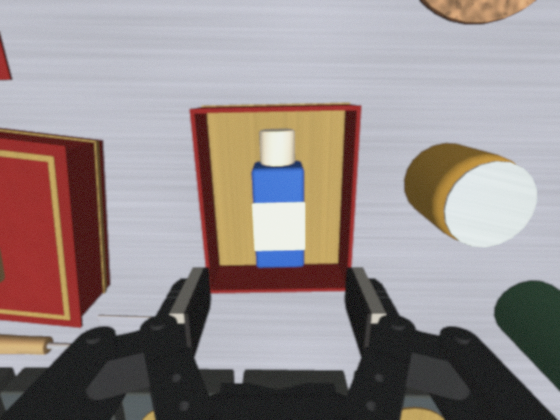

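Call:
send_rows --rows '[{"dx": 3,"dy": 0.1,"dz": 0.1,"rx": 0,"ry": 0,"rz": 0,"fingers": -0.5},{"dx": 6.5,"dy": 0.1,"dz": 0.1,"rx": 0,"ry": 0,"rz": 0,"fingers": -0.5},{"dx": 9.5,"dy": 0.1,"dz": 0.1,"rx": 0,"ry": 0,"rz": 0,"fingers": -0.5},{"dx": 10.8,"dy": 0.1,"dz": 0.1,"rx": 0,"ry": 0,"rz": 0,"fingers": -0.5},{"dx": 10.8,"dy": 0.1,"dz": 0.1,"rx": 0,"ry": 0,"rz": 0,"fingers": -0.3},{"dx": 10.8,"dy": 0.1,"dz": 0.1,"rx": 0,"ry": 0,"rz": 0,"fingers": 1},{"dx": 10.8,"dy": 0.1,"dz": 0.1,"rx": 0,"ry": 0,"rz": 0,"fingers": 1},{"dx": 10.8,"dy": 0.1,"dz": 0.1,"rx": 0,"ry": 0,"rz": 0,"fingers": 1}]' --squeeze 50

```text
clock: 8.7
position: [0.6343, 0.2221, 0.0208]
tool_rot: [0.368, 1.569, 0.381]
force: [-0.6, -1.0, 7.9]
grip_width: 0.0384
```

Run:
```python
from h import *
o,R=pose();print(o['position'],o['grip_width'],o['clock'],o['force'])
az=np.arctan2(.19,.47); print(np.degrees(az))
plan([.47,.19,.13],down(az));plan([.47,.19,.018],down(az))
```

```text
[0.63428099 0.22210742 0.02075936] 0.03842356558487431 8.7 [-0.63379448 -0.95594793  7.91734872]
22.011283197919365
shift [-10.96  -2.99 -16.45] rot [ 6.87  0.01 -0.01]
shift [  0.24  -3.   -16.47] rot [ 6.87  0.01 -0.01]
```

Call:
send_rows --rows '[{"dx": -2.5,"dy": 0,"dz": 0,"rx": 0,"ry": 0,"rz": 0,"fingers": 1},{"dx": -6,"dy": 0,"dz": 0,"rx": 0,"ry": 0,"rz": 0,"fingers": 1},{"dx": -10,"dy": 0,"dz": -1,"rx": 1,"ry": 0,"rz": 0,"fingers": 1},{"dx": -11,"dy": -1,"dz": -5,"rx": 2,"ry": 0,"rz": 0,"fingers": 1},{"dx": -11,"dy": -2,"dz": -9,"rx": 3,"ry": 0,"rz": 0,"fingers": 1},{"dx": -11,"dy": -3,"dz": -13,"rx": 4,"ry": 0,"rz": 0,"fingers": 1},{"dx": -11,"dy": -3,"dz": -16.5,"rx": 5,"ry": 0,"rz": 0,"fingers": 1},{"dx": -10,"dy": -3,"dz": -16.5,"rx": 6,"ry": 0,"rz": 0,"fingers": 1}]'

```text
clock: 9.7
position: [0.4673, 0.1901, 0.1204]
tool_rot: [2.205, 1.569, 1.166]
force: [0.4, 0.8, -3.1]
grip_width: 0.0388
```

Run:
```python
from h import *
o,R=pose();print(o['position'],o['grip_width'],o['clock'],o['force'])
az=np.arctan2(.19,.47); print(np.degrees(az))
plan([.47,.19,.0185],down(az))
f=grab_frame('side');cv2.imwrite('pics/s5.png',f['pixels'])
```

```text
[0.46734745 0.19010552 0.12043758] 0.03884177998691274 9.7 [ 0.42465804  0.78080983 -3.11303014]
22.011283197919365
shift [10.19  0.21  0.15] rot [ 0.85 -0.01 -0.01]
```

View pics/s5.png

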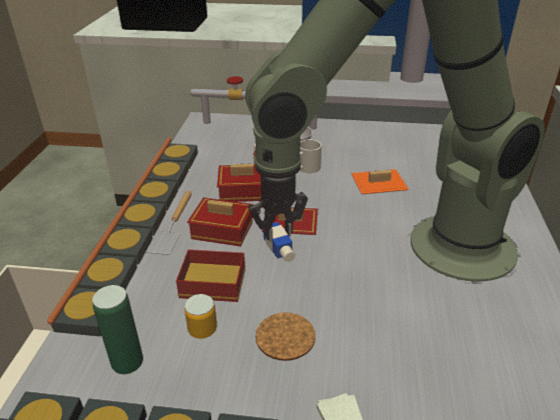

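Call:
send_rows --rows '[{"dx": 2,"dy": 0.2,"dz": 0.1,"rx": 0.85,"ry": 0,"rz": 0,"fingers": 1},{"dx": 5,"dy": 0.2,"dz": 0.1,"rx": 0.85,"ry": 0,"rz": 0,"fingers": 1},{"dx": 8,"dy": 0.2,"dz": 0.1,"rx": 0.85,"ry": 0,"rz": 0,"fingers": 1},{"dx": 9.5,"dy": 0.2,"dz": 0.1,"rx": 0.85,"ry": 0,"rz": 0,"fingers": 1},{"dx": 10,"dy": 0.2,"dz": 0.1,"rx": 0.85,"ry": 0,"rz": 0,"fingers": 1},{"dx": 10.1,"dy": 0.2,"dz": 0.1,"rx": 0.85,"ry": 0,"rz": 0,"fingers": 1},{"dx": 10.1,"dy": 0.2,"dz": 0.1,"rx": 0.85,"ry": 0,"rz": 0,"fingers": 1},{"dx": 10.1,"dy": 0.2,"dz": 0.1,"rx": 0.85,"ry": 0,"rz": 0,"fingers": 1}]'

```text
clock: 10.75
position: [0.4714, 0.19, 0.0187]
tool_rot: [1.716, 1.57, 0.533]
force: [1.1, -0.6, -1.9]
grip_width: 0.0383
```

Run:
```python
from h import *
o,R=pose();print(o['position'],o['qpos'].round(3),o['grip_width'],o['clock'],o['force']);print(R.round(3))
```

```text
[0.47139673 0.19004021 0.01870341] [-0.649  0.673  0.203  2.048 -0.295  0.447  0.166] 0.03830828894333747 10.75 [ 1.11809102 -0.56983872 -1.8697149 ]
[[ 0.001  0.925  0.379]
 [ 0.     0.379 -0.925]
 [-1.     0.001 -0.   ]]
```

Call:
send_rows --rows '[{"dx": 0.1,"dy": 0,"dz": 0,"rx": 0,"ry": 0,"rz": 0,"fingers": 1},{"dx": 0.1,"dy": 0,"dz": 0,"rx": 0,"ry": 0,"rz": 0,"fingers": -0.6},{"dx": 0.1,"dy": 0,"dz": 0,"rx": 0,"ry": 0,"rz": 0,"fingers": -0.6},{"dx": 0.1,"dy": 0,"dz": 0,"rx": 0,"ry": 0,"rz": 0,"fingers": -0.6},{"dx": -2,"dy": 0,"dz": 0,"rx": 0,"ry": 0,"rz": 0,"fingers": -0.6},{"dx": -5,"dy": 0,"dz": 0,"rx": 0,"ry": 0,"rz": 0,"fingers": -0.6},{"dx": -9,"dy": 0,"dz": 0,"rx": 0,"ry": 0,"rz": 0,"fingers": -0.6},{"dx": -12,"dy": 0,"dz": 0,"rx": 0,"ry": 0,"rz": 0,"fingers": -0.6}]'

```text
clock: 11.75
position: [0.4712, 0.1898, 0.1396]
tool_rot: [1.718, 1.57, 0.536]
force: [0.5, 0.1, 1.4]
grip_width: 0.0681
```

Run:
```python
from h import *
o,R=pose();print(o['position'],o['qpos'].round(4),o['tool_rot'],o['grip_width'],o['clock'],o['force'])
f=grab_frame('wrist');cv2.imwrite('pics/w6.png',f['pixels'])
for l in ['flask','flask_base','flask_mid']:
    for d in pinpoint(f,l)[:1]: print(l,round(d['conf'],2),np.round(d['centre'],1),ray(f,d['centre'],.0 if l=='flask' else .02).round(4))
b=(f['pixels'][...,0].astype(int)-f['pixels'][...,2]>60).astype(np.uint8)
b=cv2.morphologyEx(b,cv2.MORPH_CLOSE,np.ones((81,5),np.uint8));print(np.round(rr(f,b,.040),3))
# kinematic fit
from scipy.optimize import least_squares
import itertools
D=[([-1.28419461,0.52202687,-0.0363089,1.5999626,0.02119558,1.02109833,-0.11279699],[.21822679,.58531036,.21733419],[-1.49545833,1.56968598,-1.85228619]),
([-.41,.687,-.02,1.549,.017,.904,1.146],[.63264,.21988691,.12824514],[.151,1.57,.163]),
([-.649,.673,.203,2.048,-.295,.447,.166],[.47139673,.19004,.0187],[1.716,1.57,.533]),
(o['qpos'],o['position'],o['tool_rot'])]
```

```text
[0.47119417 0.18982963 0.13961922] [-0.7355  0.4658  0.3126  1.9923 -0.2127  0.7136  0.0957] [1.71804214 1.5701232  0.53561748] 0.06814554871484013 11.75 [0.47294305 0.1227452  1.38223337]
flask 0.68 [272.4 184.9] [ 0.4646  0.194  -0.    ]
flask_base 0.7 [276.1 187.8] [0.4668 0.1978 0.02  ]
flask_mid 0.79 [275. 185.] [0.4649 0.1998 0.02  ]
[  0.473   0.186  85.91   38.472 -67.348]
```

View pics/w6.png

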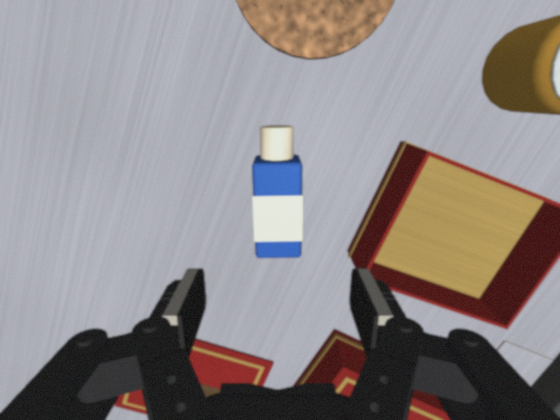

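```bash
cat > kin.py <<'E'
from h import *
from scipy.optimize import least_squares
import itertools
D=[([-1.28419461,0.52202687,-0.0363089,1.5999626,0.02119558,1.02109833,-0.11279699],[.21822679,.58531036,.21733419],[-1.49545833,1.56968598,-1.85228619]),
([-.41,.687,-.02,1.549,.017,.904,1.146],[.63264,.21988691,.12824514],[.151,1.57,.163]),
([-.649,.673,.203,2.048,-.295,.447,.166],[.47139673,.19004,.0187],[1.716,1.57,.533]),
([-0.7355,0.4658,0.3126,1.9923,-0.2127,0.7136,0.0957],[0.47119417,0.18982963,0.13961922],[1.71804214,1.5701232,0.53561748])]
def fk(q,p,s):
    h,a,b,c,ea,eb,ec,o7,e1=p
    Rz=lambda t:Rot.from_euler('z',t).as_matrix();Ry=lambda t:Rot.from_euler('y',t).as_matrix()
    R=Rz(s[0]*q[0]);P=np.array([0,0,h])+R@[e1,0,0]
    R=R@Ry(q[1])@Rz(s[1]*q[2]);P=P+R@[ea,0,a]
    R=R@Ry(q[3])@Rz(s[2]*q[4]);P=P+R@[eb,0,b]
    R=R@Ry(q[5]);P=P+R@[ec,0,0]
    R=R@Rz(s[3]*q[6]+o7);P=P+R@[0,0,c]
    # tool x = local z
    return P,R@np.array([[0,1,0],[0,0,1],[1,0,0.]])
def fit():
    best=None
    for s in itertools.product([1,-1],repeat=4):
        if s[0]==1: continue
        for o7 in [0,np.pi/2,np.pi,-np.pi/2]:
            def res(p):
                r=[]
                for q,P,e in D:
                    A,B=fk(q,p,s);r+=list((A-P));r+=list(.2*(B-Rot.from_euler('xyz',e).as_matrix()).ravel())
                return np.r_[r,.003*(p[[4,5,6,8]])]
            z=least_squares(res,[.3,.5,.43,.3,0,0,0,o7,0])
            if best is None or z.cost<best[0]: best=(z.cost,z.x,s)
    return best
if __name__=='__main__':
    b=fit();print(b[0],b[1].round(4),b[2])
    for q,P,e in D:
        A,B=fk(q,b[1],b[2]);print((A-P).round(4),np.abs(B-Rot.from_euler('xyz',e).as_matrix()).max().round(4))
    import pickle;pickle.dump(b,open('kin.pkl','wb'))
E
python3 kin.py
```

```text
0.0038256254557728245 [ 1.06102e+01  4.90500e-01  4.08300e-01  1.05929e+01  1.56000e-02
  5.60000e-03 -1.25300e-01  3.14140e+00 -1.07600e-01] (-1, -1, -1, -1)
[-0.0659  0.0042 -0.0013] 0.0001
[-0.0134  0.0545  0.0022] 0.0011
[-0.0064  0.0032  0.0021] 0.0004
[ 0.0046  0.0074 -0.0029] 0.0001
```

```bash
cat > kin2.py <<'E'
from kin import *
s=(-1,-1,-1,-1)
def fk2(q,p):
    h,a,b,c,ea,eb,ec,e1,l1,l2,l3=p
    Rz=lambda t:Rot.from_euler('z',t).as_matrix();Ry=lambda t:Rot.from_euler('y',t).as_matrix()
    R=Rz(-q[0]);P=np.array([0,0,h])+R@[e1,l1,0]
    R=R@Ry(q[1])@Rz(-q[2]);P=P+R@[ea,l2,a]
    R=R@Ry(q[3])@Rz(-q[4]);P=P+R@[eb,l3,b]
    R=R@Ry(q[5]);P=P+R@[ec,0,0]
    R=R@Rz(-q[6]+np.pi);P=P+R@[0,0,c]
    return P,R@np.array([[0,1,0],[0,0,1],[1,0,0.]])
p0=np.array([.3,.5,.43,.3,0,0,0,0,0,0,0])
def res(p):
    r=[]
    for q,P,e in D: r+=list(fk2(q,p)[0]-np.array(P))
    return np.r_[r,.003*(p-p0)*np.array([1,1,1,1,3,3,3,3,3,3,3])]
if __name__=='__main__':
    z=least_squares(res,p0);print(z.x.round(4),z.cost)
    for q,P,e in D: print((fk2(q,z.x)[0]-P).round(4))
E
python3 kin2.py
```

```text
[ 2.670e-01  5.290e-01  4.117e-01  2.909e-01  6.500e-03 -2.100e-03
 -1.200e-03 -3.000e-04 -2.080e-02 -2.480e-02 -1.340e-02] 1.4204071686624188e-07
[-0.0002 -0.     -0.0001]
[ 0.0002 -0.0001  0.    ]
[-0.     -0.0002 -0.    ]
[-0.      0.0002  0.0001]
```

```bash
cat > ik.py <<'E'
from kin2 import *
P=least_squares(res,p0).x
lo=np.array([-2.91,-.3,-1.5,.17,-1.26,.16,-2.52])+.03;hi=np.array([2.91,2.13,1.42,2.43,4.41,1.93,2.52])-.03
def ik(pos,R,q0,w=.01):
    f=lambda q:np.r_[(fk2(q,P)[0]-pos)*10,(fk2(q,P)[1]-R).ravel()*3,w*(q-q0)]
    z=least_squares(f,np.clip(q0,lo,hi),bounds=(lo,hi))
    A,B=fk2(z.x,P)
    return z.x,np.linalg.norm(A-pos)*1000,np.degrees(np.linalg.norm(Rot.from_matrix(B.T@R).as_rotvec()))
def Rslant(az_u,alpha,end):
    """u azimuth; alpha tilt from vertical of x axis; start: towards -u, end: towards +u"""
    u=np.array([np.cos(az_u),np.sin(az_u),0]);y=np.array([u[1],-u[0],0])
    s=1 if end else -1
    x=np.array([0,0,-np.cos(alpha)])+s*np.sin(alpha)*u
    return np.stack([x,y,np.cross(x,y)],1)
E
python3 - <<'E'
from ik import *
q0=np.array(D[3][0])
mid=np.array([.468,.198]);azu=np.radians(112.7);u=np.array([np.cos(azu),np.sin(azu)])
G=np.r_[mid-.010*u,.030]
for al in [30,35,40,45,50]:
    R=Rslant(azu,np.radians(al),False)
    for seed in [q0,D[2][0]]:
        q,ep,er=ik(G+.011*R[:,0],R,np.array(seed));print('start',al,q.round(2),round(ep,1),round(er,2))
T=np.array([.429,.365,.008+.045+.003])
for al in [60,55,50,45,40]:
  for yaw in [90,112,130,150,170]:
    R=Rslant(np.radians(yaw),np.radians(al),True)
    q,ep,er=ik(T+.011*R[:,0],R,q0)
    print('end',al,yaw,q.round(2),round(ep,1),round(er,2))
E
```

```text
start 30 [-1.24  0.91  0.69  2.03 -0.07  0.52 -0.26] 0.0 0.0
start 30 [-1.25  0.92  0.72  2.03 -0.12  0.52 -0.21] 0.0 0.0
start 35 [-1.3   0.97  0.74  2.02 -0.04  0.54 -0.31] 0.0 0.0
start 35 [-1.32  0.98  0.77  2.02 -0.1   0.55 -0.26] 0.0 0.0
start 40 [-1.36  1.03  0.79  2.   -0.02  0.58 -0.36] 0.0 0.0
start 40 [-1.38  1.05  0.82  2.   -0.08  0.58 -0.3 ] 0.0 0.0
start 45 [-1.4   1.09  0.82  1.99  0.    0.61 -0.41] 0.0 0.0
start 45 [-1.42  1.11  0.86  1.99 -0.06  0.61 -0.35] 0.0 0.0
start 50 [-1.44  1.15  0.85  1.97  0.03  0.65 -0.45] 0.0 0.0
start 50 [-1.46  1.18  0.88  1.97 -0.04  0.65 -0.39] 0.0 0.0
end 60 90 [ 0.35  1.13 -0.99  2.07 -1.23  0.19  1.08] 14.8 2.79
end 60 112 [-0.11  0.92 -0.34  1.91 -1.19  0.86  1.09] 0.0 0.0
end 60 130 [-0.15  0.97 -0.35  1.72 -0.83  1.05  0.93] 0.0 0.0
end 60 150 [-0.27  1.03 -0.3   1.51 -0.61  1.32  0.92] 0.0 0.0
end 60 170 [-0.39  1.09 -0.26  1.33 -0.43  1.57  0.98] 0.0 0.0
end 55 90 [ 0.28  1.03 -0.93  2.07 -1.23  0.19  1.  ] 14.1 2.66
end 55 112 [-0.13  0.88 -0.35  1.92 -1.14  0.78  1.02] 0.0 0.0
end 55 130 [-0.19  0.93 -0.33  1.74 -0.81  0.99
[... 387 characters left out ...]
0.0 0.0
end 50 170 [-0.42  1.   -0.23  1.42 -0.39  1.41  0.98] 0.0 0.0
end 45 90 [ 0.08  0.86 -0.75  2.08 -1.23  0.19  0.83] 8.6 1.61
end 45 112 [-0.17  0.81 -0.38  1.94 -0.98  0.63  0.81] 0.0 0.0
end 45 130 [-0.26  0.85 -0.29  1.78 -0.74  0.88  0.8 ] 0.0 0.0
end 45 150 [-0.35  0.9  -0.24  1.61 -0.54  1.13  0.86] 0.0 0.0
end 45 170 [-0.44  0.96 -0.21  1.46 -0.37  1.33  0.97] 0.0 0.0
end 40 90 [-0.03  0.79 -0.65  2.08 -1.23  0.19  0.75] 3.8 0.71
end 40 112 [-0.22  0.78 -0.37  1.94 -0.89  0.58  0.7 ] 0.0 0.0
end 40 130 [-0.31  0.81 -0.26  1.8  -0.7   0.83  0.74] 0.0 0.0
end 40 150 [-0.39  0.87 -0.22  1.65 -0.51  1.06  0.83] 0.0 0.0
end 40 170 [-0.47  0.92 -0.2   1.51 -0.34  1.25  0.96] 0.0 0.0
```

Run:
```python
from ik import *
o,_=pose();q0=o['qpos']
mid=np.array([.468,.198]);azu=np.radians(112.7);u=np.array([np.cos(azu),np.sin(azu)])
G=np.r_[mid-.010*u,.029]
R=Rslant(azu,np.radians(40),False)
t=G+.011*R[:,0]
plan(t-.08*R[:,0],R);plan(t,R);print(t,o['clock'])
```

```text
shift [ 5.64 -0.02 -4.29] rot [-0.04 -4.    0.01]
shift [11.77  0.02  0.85] rot [-0.04 -4.    0.01]
[0.47458767 0.18225166 0.02057351] 11.95
```

Call:
send_rows --rows '[{"dx": 0,"dy": 0,"dz": -1,"rx": 0,"ry": -0.7,"rz": 0,"fingers": -0.6},{"dx": 0,"dy": 0,"dz": -2,"rx": 0,"ry": -1.4,"rz": 0,"fingers": -0.6},{"dx": 1,"dy": 0,"dz": -3,"rx": 0,"ry": -2.1,"rz": 0,"fingers": -0.6},{"dx": 2.5,"dy": 0,"dz": -3.7,"rx": 0,"ry": -2.8,"rz": 0,"fingers": -0.6},{"dx": 4,"dy": 0,"dz": -4.3,"rx": 0,"ry": -3.5,"rz": 0,"fingers": -0.6},{"dx": 5,"dy": 0,"dz": -4.3,"rx": 0,"ry": -4,"rz": 0,"fingers": -0.6},{"dx": 5.6,"dy": 0,"dz": -4.3,"rx": 0,"ry": -4,"rz": 0,"fingers": -0.6},{"dx": 5.6,"dy": 0,"dz": -4.3,"rx": 0,"ry": -4,"rz": 0,"fingers": -0.6}]'

```text
clock: 12.95
position: [0.4549, 0.2285, 0.0819]
tool_rot: [-0.001, 0.873, -1.185]
force: [-0.0, -0.2, 1.4]
grip_width: 0.0683
```

Run:
```python
from h import *
o,R=pose();print(o['position'],o['qpos'].round(3),o['qd'].round(2),o['clock'],o['force']);print(R.round(3))
mid=np.array([.468,.198]);azu=np.radians(112.7);u=np.array([np.cos(azu),np.sin(azu)])
G=np.r_[mid-.010*u,.029]
from ik import Rslant
Rt=Rslant(azu,np.radians(40),False);plan(G+.011*Rt[:,0],Rt)
for n in ['side','wrist']:
    f=grab_frame(n);cv2.imwrite(f'pics/{n}7.png',f['pixels'])
    for l,z in [('flask_base',.02),('flask_mid',.02)]:
        for d in pinpoint(f,l)[:1]: print(n,l,round(d['conf'],2),np.round(d['centre'],1),ray(f,d['centre'],z).round(4))
```

```text
[0.45490667 0.22853207 0.08188841] [-1.389  0.875  0.637  1.903  0.182  0.831 -0.62 ] [ 0.01 -0.03  0.01 -0.    0.    0.01 -0.  ] 12.95 [-0.0369491  -0.1719945   1.38915108]
[[ 0.242  0.926  0.29 ]
 [-0.595  0.378 -0.71 ]
 [-0.767 -0.001  0.642]]
shift [ 7.93  0.08 -0.08] rot [-0.04 -0.    0.04]
side flask_base 0.92 [272.2 260.5] [0.4895 0.139  0.02  ]
side flask_mid 0.97 [279.1 272.8] [0.4663 0.1825 0.02  ]
wrist flask_base 0.67 [279.2 234.6] [0.4907 0.1458 0.02  ]
wrist flask_mid 0.78 [275.4 195.6] [0.4649 0.2012 0.02  ]
```

View pics/side7.png

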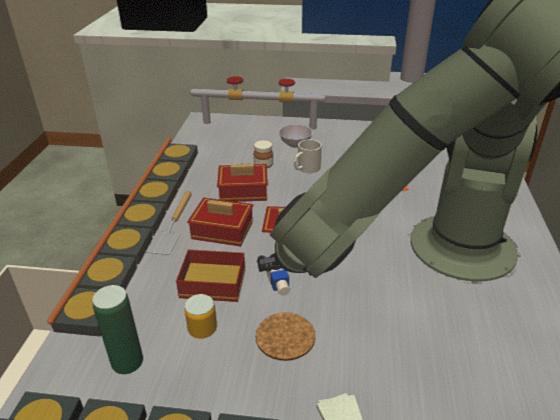

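View pics/wrist7.png

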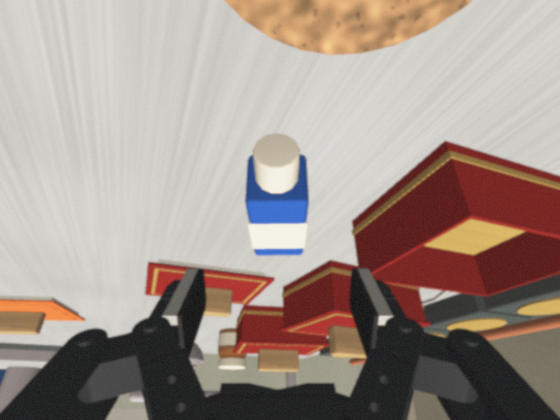

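Call:
send_rows --rows '[{"dx": 2,"dy": 0.1,"dz": 0,"rx": 0,"ry": 0,"rz": 0,"fingers": -0.6},{"dx": 4.5,"dy": 0.1,"dz": 0,"rx": 0,"ry": 0,"rz": 0,"fingers": -0.6},{"dx": 6.5,"dy": 0.1,"dz": 0,"rx": 0,"ry": 0,"rz": 0,"fingers": -0.6},{"dx": 7.7,"dy": 0.1,"dz": 0,"rx": 0,"ry": 0,"rz": 0,"fingers": -0.6},{"dx": 7.9,"dy": 0.1,"dz": 0,"rx": 0,"ry": 0,"rz": 0,"fingers": -0.4},{"dx": 7.9,"dy": 0.1,"dz": 0,"rx": 0,"ry": 0,"rz": 0,"fingers": 1},{"dx": 7.9,"dy": 0.1,"dz": 0,"rx": 0,"ry": 0,"rz": 0,"fingers": 1},{"dx": 7.9,"dy": 0.1,"dz": 0,"rx": 0,"ry": 0,"rz": 0,"fingers": 1}]' --squeeze 60

```text
clock: 14.25
position: [0.475, 0.1837, 0.0222]
tool_rot: [0.001, 0.873, -1.181]
force: [-2.9, 1.5, 5.8]
grip_width: 0.0384
```

Run:
```python
from ik import *
o,R=pose();print(o['position'],o['qpos'].round(3),o['grip_width'],o['clock'],o['force'])
# flask in tool frame: orientation
azu=np.radians(112.7);u=np.array([np.cos(azu),np.sin(azu),0])
base=np.r_[np.array([.468,.198])-.055*u[:2],.02]
bt=R.T@(base-o['position']);ut=R.T@u;print('base in tool',bt.round(4),ut.round(3))
np.savez('grasp.npz',bt=bt,ut=ut)
Rt=Rslant(np.radians(140),np.radians(50),True)
T=np.array([.429,.365,.009])-Rt@bt
print(T,Rt@ut); plan(T,Rt); plan(T+[0,0,.09],Rt)
q=o['qpos']
# waypoint feasibility
for k in np.linspace(0,1,6):
    pass
print(ik(T,Rt,q))
```

```text
[0.47498887 0.18373996 0.02221876] [-1.309  0.976  0.617  1.953  0.191  0.658 -0.625] 0.03840547321552214 14.25 [-2.88777864  1.46036351  5.78829437]
base in tool [ 0.0269 -0.0007  0.0286] [-0.642 -0.007 -0.766]
[0.4311112  0.36409424 0.04815439] [-0.00500659 -0.00522466  0.99997382]
shift [-13.78   2.78 -12.4 ] rot [-3.06  8.81 -0.27]
shift [-20.67   2.79  -6.62] rot [-3.06  8.81 -0.27]
(array([-0.19080488,  0.9367746 , -0.38872799,  1.65096803, -0.56346673,
        1.04694653,  0.78542765]), np.float64(0.00248741716167927), np.float64(0.0008741671187730173))
```

Call:
send_rows --rows '[{"dx": -2,"dy": 0,"dz": 1.7,"rx": 0,"ry": 0,"rz": 0,"fingers": 1},{"dx": -5,"dy": 0,"dz": 4.2,"rx": 0,"ry": 0,"rz": 0,"fingers": 1},{"dx": -9,"dy": 0,"dz": 7.5,"rx": -0.3,"ry": 0.9,"rz": 0,"fingers": 1},{"dx": -10.5,"dy": 0.3,"dz": 6,"rx": -0.6,"ry": 1.8,"rz": -0.05,"fingers": 1},{"dx": -12,"dy": 0.7,"dz": 4.5,"rx": -0.9,"ry": 2.65,"rz": -0.1,"fingers": 1},{"dx": -13.2,"dy": 1,"dz": 3,"rx": -1.2,"ry": 3.5,"rz": -0.1,"fingers": 1},{"dx": -14.5,"dy": 1.3,"dz": 1.5,"rx": -1.5,"ry": 4.4,"rz": -0.13,"fingers": 1},{"dx": -15.7,"dy": 1.6,"dz": 0,"rx": -1.8,"ry": 5.3,"rz": -0.16,"fingers": 1}]' --squeeze 60

```text
clock: 15.25
position: [0.4517, 0.2836, 0.1433]
tool_rot: [-2.792, 1.302, 2.59]
force: [-0.4, -0.7, -3.6]
grip_width: 0.0381
```

Run:
```python
from ik import *
o,R=pose();print(o['position'],o['qpos'].round(3),o['qd'].round(2),o['grip_width'],o['clock'],o['force'])
g=np.load('grasp.npz');bt,ut=g['bt'],g['ut']
print('axis now',(R@ut).round(3))
Rt=Rslant(np.radians(140),np.radians(50),True)
T=np.array([.429,.365,.009])-Rt@bt
plan(T+[0,0,.08],Rt)
f=grab_frame('side');cv2.imwrite('pics/s8.png',f['pixels'])
```

```text
[0.45169198 0.28360733 0.14334344] [-0.6    0.559  0.11   1.807 -0.362  0.947  0.404] [ 1.02  0.25 -0.74 -0.3  -0.98  0.43  1.31] 0.03814081701964338 15.25 [-0.44455896 -0.74682628 -3.55202036]
axis now [-0.313  0.494  0.811]
shift [ 3.05  3.59 -7.01] rot [-1.23  3.48 -0.15]
```

View pics/s8.png

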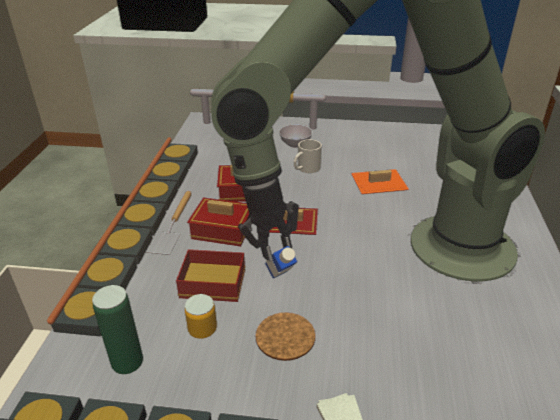

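Call:
send_rows --rows '[{"dx": 0.7,"dy": 0.8,"dz": -1.7,"rx": -0.3,"ry": 0.87,"rz": -0.04,"fingers": 1},{"dx": 1.5,"dy": 1.7,"dz": -3.5,"rx": -0.6,"ry": 1.75,"rz": -0.08,"fingers": 1},{"dx": 2.2,"dy": 2.6,"dz": -5.2,"rx": -0.9,"ry": 2.6,"rz": -0.12,"fingers": 1},{"dx": 3,"dy": 3.6,"dz": -7,"rx": -1.23,"ry": 3.48,"rz": -0.15,"fingers": 1},{"dx": 3,"dy": 3.6,"dz": -7,"rx": -1.23,"ry": 3.48,"rz": -0.15,"fingers": 1},{"dx": 3,"dy": 3.6,"dz": -7,"rx": -1.23,"ry": 3.48,"rz": -0.15,"fingers": 1},{"dx": 3,"dy": 3.6,"dz": -7,"rx": -1.23,"ry": 3.48,"rz": -0.15,"fingers": 1},{"dx": 3,"dy": 3.6,"dz": -7,"rx": -1.23,"ry": 3.48,"rz": -0.15,"fingers": 1}]' --squeeze 60

```text
clock: 16.3
position: [0.4314, 0.363, 0.1275]
tool_rot: [-3.137, 0.706, 2.446]
force: [0.3, 0.1, -3.0]
grip_width: 0.0382
```

Run:
```python
from ik import *
o,R=pose();print(o['position'],o['qpos'].round(3),o['qd'].round(2),o['grip_width'],o['clock'],o['force'])
g=np.load('grasp.npz');bt,ut=g['bt'],g['ut']
print('axis now',(R@ut).round(3),'base',(o['position']+R@bt).round(4))
Rt=Rslant(np.radians(140),np.radians(50),True)
T=np.array([.429,.365,.009])-Rt@bt
plan(T+[0,0,.08],Rt);plan(T,Rt)
for n in ['side','top','wrist']:
    f=grab_frame(n);cv2.imwrite(f'pics/{n}9.png',f['pixels'])
    for l in ['flask_base','flask_mid','trivet']:
        for d in pinpoint(f,l)[:1]: print(n,l,round(d['conf'],2),np.round(d['centre'],1))
    print(n,'pred base',proj(f,o['position']+R@bt).round(1),'mid',proj(f,o['position']+R@(bt+.055*ut)).round(1))
```

```text
[0.43137972 0.363032   0.1275129 ] [-0.283  0.838 -0.17   1.617 -0.676  1.228  0.858] [ 0.01  0.01 -0.   -0.   -0.    0.    0.  ] 0.03819832773814276 16.3 [ 0.2949356   0.12131605 -3.02734865]
axis now [-0.009  0.002  1.   ] base [0.4294 0.3636 0.0883]
shift [ 0.03  0.06 -0.11] rot [-0.02  0.04  0.01]
shift [5.21 0.09 5.98] rot [-0.02  0.04  0.01]
side flask_base 0.83 [284.9 305.2]
side flask_mid 0.98 [285.7 289.4]
side trivet 0.76 [283.2 337.6]
side pred base [285.2 308. ] mid [285.4 288.8]
top flask_mid 0.29 [433.4 222.4]
top pred base [116.  216.5] mid [105.9 214.7]
wrist trivet 0.93 [276.4 313.6]
wrist pred base [276.4 283. ] mid [275.3 246.5]
```

View pics/side9.png

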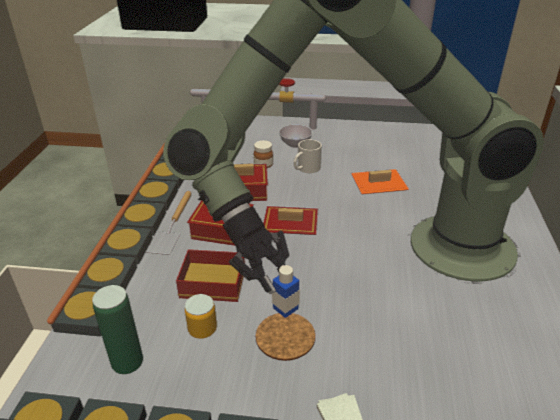

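View pics/wrist9.png

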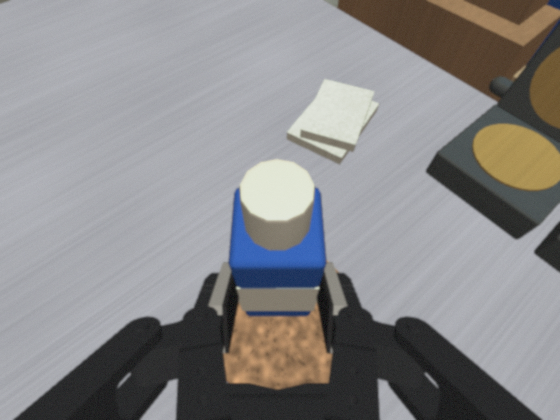

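Call:
send_rows --rows '[{"dx": 1.3,"dy": 0,"dz": 1.4,"rx": 0,"ry": 0.04,"rz": 0,"fingers": 1},{"dx": 2.7,"dy": 0,"dz": 3,"rx": 0,"ry": 0.04,"rz": 0,"fingers": 1},{"dx": 3.8,"dy": 0.05,"dz": 4.3,"rx": 0,"ry": 0.04,"rz": 0,"fingers": 1},{"dx": 4.6,"dy": 0.05,"dz": 5.3,"rx": 0,"ry": 0.04,"rz": 0,"fingers": 1},{"dx": 5,"dy": 0.1,"dz": 5.75,"rx": 0,"ry": 0.04,"rz": 0,"fingers": 1},{"dx": 5.1,"dy": 0.1,"dz": 5.85,"rx": 0,"ry": 0.04,"rz": 0,"fingers": 1},{"dx": 5.15,"dy": 0.1,"dz": 5.9,"rx": 0,"ry": 0.04,"rz": 0,"fingers": 1},{"dx": 5.15,"dy": 0.1,"dz": 5.9,"rx": 0,"ry": 0.04,"rz": 0,"fingers": 1}]' --squeeze 60

```text
clock: 17.9
position: [0.4309, 0.3638, 0.0502]
tool_rot: [-3.137, 0.695, 2.446]
force: [-1.2, -12.2, 21.4]
grip_width: 0.038
```

Run:
```python
from ik import *
o,R=pose();print(o['position'],o['grip_width'],o['clock'],o['force'],o['moment'])
g=np.load('grasp.npz');bt,ut=g['bt'],g['ut']
print('axis now',(R@ut).round(3),'base',(o['position']+R@bt).round(4),(R.T@[0,0,-1]).round(3))
```

```text
[0.43091504 0.36380027 0.0501985 ] 0.03795663990865323 17.9 [ -1.24356852 -12.19161777  21.37451535] [0.0541505  2.46404706 1.70554402]
axis now [ 0.    -0.005  1.   ] base [0.4286 0.3647 0.0111] [0.64  0.004 0.768]
```

Call:
send_rows --rows '[{"dx": -0.05,"dy": 0,"dz": -0.06,"rx": 0,"ry": 0,"rz": 0,"fingers": 1},{"dx": -0.05,"dy": 0,"dz": -0.06,"rx": 0,"ry": 0,"rz": 0,"fingers": 1},{"dx": -0.05,"dy": 0,"dz": -0.06,"rx": 0,"ry": 0,"rz": 0,"fingers": 1},{"dx": -0.05,"dy": 0,"dz": -0.06,"rx": 0,"ry": 0,"rz": 0,"fingers": 1},{"dx": -0.05,"dy": 0,"dz": -0.06,"rx": 0,"ry": 0,"rz": 0,"fingers": 1},{"dx": -0.05,"dy": 0,"dz": -0.06,"rx": 0,"ry": 0,"rz": 0,"fingers": 1},{"dx": -0.05,"dy": 0,"dz": -0.06,"rx": 0,"ry": 0,"rz": 0,"fingers": 1},{"dx": -0.05,"dy": 0,"dz": -0.06,"rx": 0,"ry": 0,"rz": 0,"fingers": 1}]' --squeeze 60

```text
clock: 18.9
position: [0.4309, 0.3638, 0.0502]
tool_rot: [-3.136, 0.695, 2.446]
force: [-1.7, -7.5, 11.5]
grip_width: 0.0383
```

Run:
```python
from ik import *
o,R=pose();print(o['position'],o['grip_width'],o['clock'],o['force'],o['moment'])
g=np.load('grasp.npz');bt,ut=g['bt'],g['ut']
print('axis now',(R@ut).round(3),'base',(o['position']+R@bt).round(4))
for n in ['side','wrist']:
    f=grab_frame(n);cv2.imwrite(f'pics/{n}10.png',f['pixels'])
f=cv2.imread('pics/side10.png')[240:370,200:370];cv2.imwrite('pics/side10c.png',cv2.resize(f,None,fx=4.5,fy=4.5,interpolation=cv2.INTER_CUBIC))
```

```text
[0.43091663 0.36383464 0.05024276] 0.03827026644008249 18.9 [-1.65384273 -7.54911418 11.53206408] [-0.44382374  1.11165071  1.06520285]
axis now [-0.    -0.004  1.   ] base [0.4286 0.3647 0.0111]
```

View pics/side10c.png

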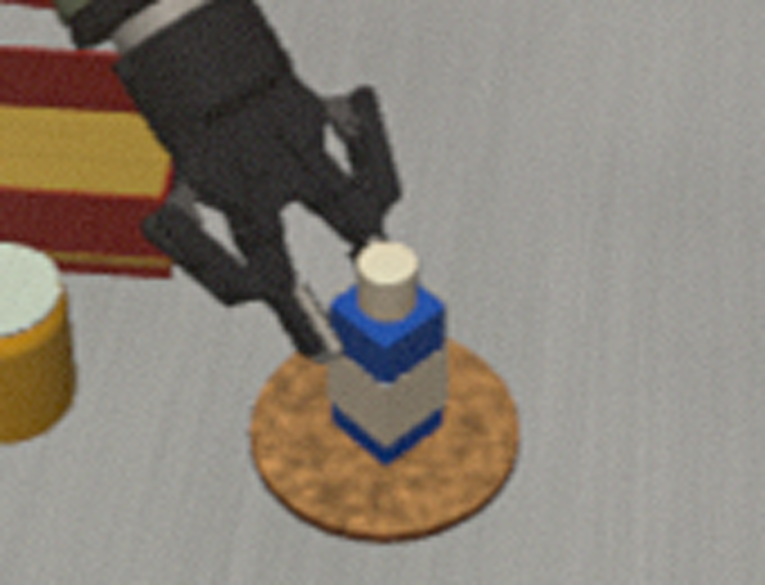

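Call:
send_rows --rows '[{"dx": -0.06,"dy": 0,"dz": -0.07,"rx": 0,"ry": 0,"rz": 0,"fingers": 1},{"dx": -0.06,"dy": 0,"dz": -0.07,"rx": 0,"ry": 0,"rz": 0,"fingers": 1},{"dx": -0.06,"dy": 0,"dz": -0.07,"rx": 0,"ry": 0,"rz": 0,"fingers": 1},{"dx": -0.06,"dy": 0,"dz": -0.07,"rx": 0,"ry": 0,"rz": 0,"fingers": -0.3},{"dx": -0.06,"dy": 0,"dz": -0.07,"rx": 0,"ry": 0,"rz": 0,"fingers": -0.6},{"dx": -0.06,"dy": 0,"dz": -0.07,"rx": 0,"ry": 0,"rz": 0,"fingers": -0.6},{"dx": -0.06,"dy": 0,"dz": -0.07,"rx": 0,"ry": 0,"rz": 0,"fingers": -0.6},{"dx": -0.06,"dy": 0,"dz": -0.07,"rx": 0,"ry": 0,"rz": 0,"fingers": -0.6}]' --squeeze 30

```text
clock: 20.0
position: [0.431, 0.364, 0.05]
tool_rot: [-3.136, 0.696, 2.445]
force: [-0.1, 0.2, 0.3]
grip_width: 0.068
```

Call:
send_rows --rows '[{"dx": -0.5,"dy": 0,"dz": 0,"rx": 0,"ry": 0,"rz": 0,"fingers": -0.6},{"dx": -1.5,"dy": 0,"dz": 0,"rx": 0,"ry": 0,"rz": 0,"fingers": -0.6},{"dx": -3,"dy": 0,"dz": 0,"rx": 0,"ry": 0,"rz": 0,"fingers": -0.6},{"dx": -5,"dy": 0,"dz": 0,"rx": 0,"ry": 0,"rz": 0,"fingers": -0.6},{"dx": -7.5,"dy": 0,"dz": 0,"rx": 0,"ry": 0,"rz": 0,"fingers": -0.6},{"dx": -10,"dy": 0,"dz": 0,"rx": 0,"ry": 0,"rz": 0,"fingers": -0.6},{"dx": -12,"dy": 0,"dz": 0,"rx": 0,"ry": 0,"rz": 0,"fingers": -0.6},{"dx": -12,"dy": 0,"dz": 0,"rx": 0,"ry": 0,"rz": 0,"fingers": -0.6}]'

```text
clock: 21.0
position: [0.5032, 0.3039, 0.1279]
tool_rot: [-3.138, 0.698, 2.442]
force: [-0.4, 0.4, -0.6]
grip_width: 0.0684
```

Run:
```python
from ik import *
o,R=pose();print(o['position'],o['grip_width'],o['clock'],o['force'],o['qd'].round(2))
for n in ['side','top']:
    f=grab_frame(n);cv2.imwrite(f'pics/{n}11.png',f['pixels'])
    for l in ['flask_base','flask_mid','trivet','mug','can','jar']:
        for d in pinpoint(f,l)[:1]: print(n,l,round(d['conf'],2),np.round(d['centre'],1),ray(f,d['centre'],{'flask_base':.008,'flask_mid':.063}.get(l,0)).round(3))
```

```text
[0.50324127 0.3039376  0.12789509] 0.06843347736280644 21.0 [-0.38963349  0.43011905 -0.63431341] [-0.02  0.02 -0.02  0.04 -0.01 -0.03  0.01]
side flask_base 0.83 [284.8 333.8] [0.43  0.363 0.008]
side flask_mid 0.85 [286.2 316.3] [0.427 0.363 0.063]
side trivet 0.68 [286.1 335.9] [0.428 0.361 0.   ]
side mug 0.77 [306.6 166.2] [ 0.446 -0.374  0.   ]
side can 0.84 [200.3 326.3] [0.621 0.357 0.   ]
side jar 0.71 [288.  218.7] [ 0.474 -0.071 -0.   ]
top flask_base 0.42 [365.4 137.7] [ 0.64  -0.197  0.008]
top flask_mid 0.82 [118.7 218.9] [0.426 0.367 0.063]
top trivet 0.93 [125.3 220.7] [0.426 0.375 0.   ]
top mug 0.88 [434.1 222.6] [ 0.439 -0.362  0.   ]
top can 0.8 [135.1 142.3] [0.618 0.362 0.   ]
top jar 0.63 [432.8 159. ] [ 0.593 -0.361  0.   ]
```

View pics/side11.png

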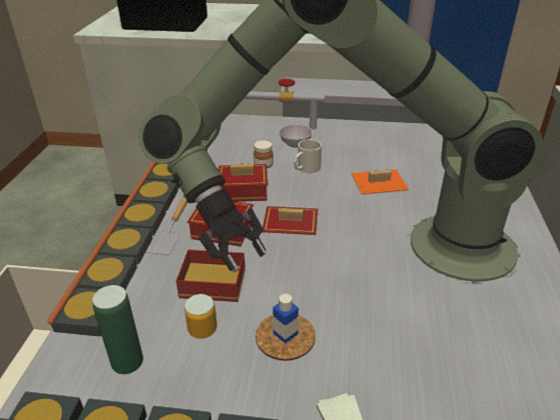

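View pics/top11.png

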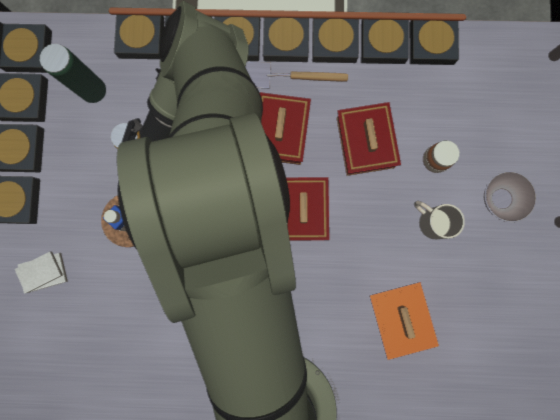

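Run:
```python
from workcell import job,telemetry
print(job.job_done(),telemetry.observe()['clock'])
```

```text
the job is handed in; nothing more can be done
the job is handed in; nothing more can be done
```

The blue flask is standing cap up, near the centre of the cork trivet, and I handed the job in at about 21 s.

It was in the left tin, the first one I opened. I laid that tin's lid on the bench and took the flask out. I then laid it down in front of the tins, took it again at a 40° slant, turned it upright and set it on the trivet.

**Final position:** the side camera puts the flask base at (0.430, 0.363) m. The trivet centre is at about (0.429, 0.365) m, so the flask sits well inside the edge. The gripper was open and clear, with almost no force on it.

**Other objects:** the other two tins stayed shut and untouched. By the top camera, the mug, can and jar are within about 7 mm of where they started, within the cameras' error.

**Checks that disagreed:**
- **Top camera, flask base:** in the last picture the arm blocked part of the view. It gave a false, low-confidence position for the flask base over the right-hand tin.
- **Top camera, flask middle:** it still found the middle of the flask over the trivet, agreeing with the side camera.
- **Side camera, jar:** it mistook the lid on the bench for the jar.
- **Set-down force:** the flask touched the trivet about 2–3 mm earlier than I had worked out, pressing with about 21 N. I eased off before letting go.

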